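# Hold a lasted sandal over the tack finder

### The job

Check the blue-strapped sandal for left-over tacks: first turn the tack finder's black dial clockwise until its white pointer is at the red marker, then take the sandal by its yellow last, carry it over the tool rack without touching the rack, and hold it level above the sole outline on the dark sensing plate, toe to the outline's wide end, its sole about 15 mm above the plate. It must never touch the tack finder. Finish while still holding it there, still and gripped, and leave the red-strapped sandal, tin, jar, hammer and tape roll where they are.

Things in the scene. Friction and masses are not known exactly. Their poses are not given: they have to be found in the camera images.
- sandal: child's sandal on its yellow plastic last, blue straps, sole down; 184 mm long (toe tip 89 mm ahead of the origin), 68 mm wide, 118 mm tall, about 0.4 kg. Origin: underside of the sole, mid-width; x points to the toe (wide end), z up
- sandal_grip (a point): where to grip the blue sandal: on the firm, flat-sided upright ankle block of its last, at x = -20, y = 0, z = 95 mm in the sandal's frame, axes as the sandal's. The block is 60 mm long (along x), 34 mm wide (along y), free between 65 and 118 mm above the underside; the centre of mass lies about 10 mm ahead of its axis
- sandal_toe (a point): toe tip of the blue sandal, on the underside: x = 89, y = 0, z = 0 mm in the sandal's frame
- detector: the tack finder, a fixed pale grey box 260 x 250 mm and 50 mm high; it stands anywhere on the right part of the bench and may be turned. Origin: centre of its underside, z up. The dark sensing plate (236 x 118 mm, along x) is flush in its top at y = -57 mm; the dial is on its top at x = -50, y = 66 mm
- plate_mark (a point): where the sandal's origin (underside) belongs above the green, white-edged sole outline on the sensing plate: on the plate's surface, 51 mm above the bench; x points to the outline's wide toe end, z up
- plate_toe (a point): toe tip of the sole outline on the sensing plate, 89 mm along x from plate_mark
- dial (a joint): angle of the black dial, rad: 0 when its white pointer points along the tack finder's -x axis (the outline's heel direction), growing as it turns clockwise seen from above (1.57: along the tack finder's +y); range 0 to 3; no detents, slight friction (0.03 N m), stays where it is left
- dial_grip (a point): on the dial's axis, 82 mm above the bench, where to grip it: the dial is an upright bar 44 mm long and 14 mm wide, from 60 to 90 mm above the bench, on a round skirt (radius 26 mm, a thin black disc out to 41 mm). x lies along the bar and points away from the pointer; z up
- dial_pointer (a point): tip of the dial's white pointer, 40 mm from the dial's axis, 56 mm above the bench; it coincides with rider_mark when the dial is set
- rider (a joint): angle of the red marker on the dial's scale, rad, on the same scale as the dial: the value to which the dial must be turned (always 0.5 to 1.5 rad clockwise of the dial's start). The marker is stiff and is left alone
- rider_mark (a point): the point of the red marker (a 14 x 9 mm red block, 3.5 mm high, on the round white scale), 40 mm from the dial's axis, 56 mm above the bench
- rack: the tool rack, fixed, standing between the sandals and the tack finder: a wooden board 360 mm long (along its x), 50 mm wide at its foot, 100 mm high, with six tool handles standing out of its top to 150 mm above the bench. Origin: centre of its underside
- other_sandal: child's sandal on its yellow plastic last, red straps, not to be moved, sole down; 184 mm long (toe tip 89 mm ahead of the origin), 68 mm wide, 118 mm tall, about 0.4 kg. Origin: underside of the sole, mid-width; x points to the toe (wide end), z up
- tin: cement tin, 72 mm across, 100 mm tall, not to be moved; origin: centre of its underside
- jar: amber jar with a steel lid, 56 mm across, 75 mm tall, not to be moved; origin: centre of its underside
- hammer: hammer lying on the bench beyond the rack, not to be moved; x points along its handle to the head
- tape: roll of tan tape lying flat, 80 mm across, 30 mm high, not to be moved; origin: centre of its underside
There are look-alikes about, which are no part of the job. Leave any pink or turquoise look-alike of the sandal alone.

How it is judged (in metres and radians):
On the way, in this order (a step that is already met when the one before it is completed fails the run):
1. the dial is set: its pointer stands at the red marker (distance between dial_pointer and rider_mark below 0.008 m), for 0.3 s.
2. the blue sandal is carried over the tool rack (y of sandal in the frame of rack between -0.06 and 0.06 m and x of sandal in the frame of rack between -0.2 and 0.2 m and z of sandal in the frame of rack above 0.1 m), for 0.02 s.
At the end, for the whole second after the job is handed in: Dial pointer within 8 mm of the red marker; blue sandal gripped and still, underside 5 to 25 mm above the plate, within 15 mm of the mark along each plate axis, within 0.17 rad of its heading (toe at toe end), tilted under 0.12 rad, touching neither tack finder nor rack (distance between dial_pointer and rider_mark below 0.008 m and x of sandal in the frame of plate_mark between -0.015 and 0.015 m and y of sandal in the frame of plate_mark between -0.015 and 0.015 m and z of sandal in the frame of plate_mark between 0.005 and 0.025 m and angle between the x axis of sandal and the x axis of plate_mark, either way round below 0.17 rad and horizontal distance between sandal_toe and plate_toe below 0.04 m and angle between sandal's own z axis and vertical below 0.12 rad and contact force between the fingers and sandal above 2 N and contact force between sandal and detector below 0.1 N and contact force between sandal and rack below 0.1 N and linear speed of sandal below 0.02 m/s); the arm keeps its last pose, push and grip.
It fails at once if the blue sandal touches the tack finder (contact force between sandal and detector above 0.5 N).
It fails at once if the blue sandal touches the tool rack (contact force between sandal and rack above 0.5 N).
It fails at once if a bystander (red sandal, tin, jar, hammer, tape) is moved by more than 30 mm (distance of any of other_sandal, tin, jar, hammer, tape from where it was at the start of the episode above 0.03 m).
It also fails if it takes over 59 s, if anything falls off the work surface, if the arm or the gripper's body presses on something with over 40 N, if the wrist force passes 120 N, or if a joint passes its speed limit or range.

### The arm

A 7-joint arm with a two-finger parallel gripper is mounted at the origin on the work surface. World frame = base frame: x ahead of the robot, y to its left, z up, the work surface at z = 0. Lengths are in m, angles in degrees, forces in N, time in s.
With the tool pointing down it reaches from about 0.4 to 0.875 m from the base axis. Payload 4.4 kg.
Tool frame: the origin (TCP) lies at the very end of the fingers, on their centre line; the grasp point (between the pads) lies grip_depth behind it (grip_depth is the distance from the TCP to the grasp point, in m); z points along the fingers, y is the line along which they close (so a half turn about z gives the same grasp; the last joint's range is limited). The gripper opens to 85 mm and grips with 20 to 120 N. Pads are 22 mm wide; open, the fingers measure 114 mm over their backs; the gripper's body (76 mm by 85 mm) begins 54 mm behind the grasp point. The pads swing forward as they close: fully open they stand 13 mm farther back than shut.
Start: joints at [-3.77, 36.005, 2.206, 86.941, -1.547, 57.084, -1.146], TCP at [0.65, 0, 0.231] pointing down, gripper open.
Joint ranges: [-175.42, 175.42], [-21.48, 121.26], [-71.46, 75.88], [10.55, 141.38], [-63.04, 243.04], [13.31, 113.54], [-168.57, 168.57]. Speed limits (degrees/s): [147.25, 147.25, 180, 180, 180, 180, 180].

### API

Orientations are given as [roll, pitch, yaw] about the fixed x, y, z axes, in that order (R = Rz(yaw) Ry(pitch) Rx(roll)).
In Python, from station import state, grab_frame, close_job, outline_of, grip_depth gives the robot as it stands.
- The arm moves only by the tool jog_arm, never from a script. Its argument "plan" is text: rows parted by semicolons, each of 5 numbers parted by spaces: the finger opening in cm, from 0 to 8.54, then the shift along the tool's x, y, z in cm, then the turn about the tool's z in degrees. In form: grip tx ty tz roll; .... A call has 1 to 8 rows; each row shifts and turns the commanded pose from where the row before left it, along the tool's axes as they then stand; what a row does not reach is not made up. A row lasts 1/8 s, in which the tool goes at most 62.5 mm and 10.7 degrees, less where a joint would pass 70% of its speed; a pose out of reach is approached as far as the arm can. A call is refused whole if a number of a shift passes 6.25 or a number of a turn 10.7, either way. A call with a gripper value outside its range is refused whole. The fingers move at their own pace and stop on an object; "force" is the grip in N (left out, the last holds). Time passes only in rows, so rows that do not move let the fingers close. It gives the time, the measured TCP pose, the force, the opening and the grip force at its end, in the units of the state.
- state(): the state, without advancing time (a new reading comes with each control period).
- grab_frame(name): name is "scene" or "side" or "wrist"; returns a dict with "img" (400x640x3 uint8, red, green, blue), "range_z" (400x640 float32, m along the optical axis (not along the pixel's ray), 0 where there is no reading), "camera_matrix" (3x3 intrinsics, pixels), "rvec" (rotation vector, rad) and "tvec" (3), from world to camera coordinates, as OpenCV has them. Camera axes: x right, y down, z forward; pixel columns grow to the right and rows downward; lengths in m; the calibration is good to about 2 mm. A picture is of the moment at which its call begins.
- close_job(): hands the job in; it is judged then, once.
Trained networks look in a picture, given as the dict that the camera call returned (one of the last four; its "shot" number tells which), for a name from the list of things; names that differ only in an ending like _2 or _b are one class to them, and where a whole thing is asked for, a point or a joint stands for the part that bears it (a point fixed in the world has none). Each returns a list of dicts, best first, with "score" (0 to 1); they miss things now and then, are a little off and sometimes report something else, mostly with a low value. They report only what shows in the picture. A call takes as long as a camera call. They do not tell look-alikes from the thing itself.
- outline_of(picture, thing): "pixels" (400x640 bool, what is visible of it) and "extent" ([centre column, centre row, width, height] in pixels, round what is visible of it).
The state is a dict: "t": time; "qpos": joint angles; "joint_velocities": joint speeds; "effort": joint torques, N m; "position": TCP position; "orientation": TCP orientation; "contact_force": force on the tool from outside, world axes, zero at the start; "ft_torque": the same for the moment, N m; "gripper_width": opening from 0.0 (shut) to 1.0 (fully open); "grasp_force": force on a finger pad.
Only numpy, scipy, OpenCV 4.12 (cv2) and the standard library are available. Lean on these libraries where they do the work, as an engineer would, in place of code of your own. Each camera call takes 0.05 s, during which the arm holds its last target. There are 200 camera calls.

## Working session

There is one attempt and no reset: what is moved stays moved. The work goes in short steps, Python scripts to look and compute and a tool call to move; the robot and the scene stay as the last step left them, time stands still between calls to the robot, and variables do not carry over. Pictures are saved under pics/ and viewed, at most 10 in all, crops included, and the job is handed in when it is done.

Besides the shell and the picture viewer there is one more tool, called after ">>>" in YAML: its name, and indented under it one key for each argument. jog_arm: Moves the arm, as the interface text tells. Its arguments: {"type":"object","properties":{"plan":{"type":"string"},"force":{"type":"number"}},"required":["plan"]}

```bash
ls; mkdir -p pics; cat > h.py <<'E'
import numpy as np,cv2
from station import *
def cloud(f):
    K=f["camera_matrix"];R=cv2.Rodrigues(np.array(f["rvec"],float))[0];t=np.array(f["tvec"],float).ravel()
    z=f["range_z"];v,u=np.indices(z.shape)
    p=np.stack([(u-K[0,2])/K[0,0]*z,(v-K[1,2])/K[1,1]*z,z],-1)
    w=(p-t)@R; w[z<=0]=np.nan
    return w
def proj(f,P):
    return cv2.projectPoints(np.array(P,float).reshape(-1,3),np.array(f["rvec"],float),np.array(f["tvec"],float),f["camera_matrix"],None)[0].reshape(-1,2)
def save(f,n): cv2.imwrite("pics/"+n,f["img"][...,::-1])
E
python3 - <<'E'
from h import *
print(state(),grip_depth)
F={n:grab_frame(n) for n in("scene","side")}
for n,f in F.items():
    w=cloud(f);save(f,n+"0.png")
    for th in("sandal","detector","dial","rider","rack","tin","jar","hammer","tape","plate_mark"):
        try:
            for o in outline_of(f,th):
                q=w[o["pixels"]];q=q[~np.isnan(q[:,0])]
                print(n,th,round(o["score"],2),np.round(o["extent"]),np.round(np.median(q,0),3) if len(q) else "",np.round(q.max(0),3) if len(q) else "")
        except Exception as e: print(n,th,e)
np.savez("f0.npz",**{n:F[n] for n in F})
im=np.vstack([F["scene"]["img"],F["side"]["img"]])
E
```

```text
pics
{'t': 0.0, 'qpos': array([-3.76941744, 36.05951613,  2.20087475, 86.99659251, -1.54765889,
       57.08366875, -1.14646138]), 'joint_velocities': array([ 0.06812539,  0.01532586, -0.02360903,  0.07134353, -0.02383906,
       -0.05997041, -0.00963351]), 'effort': array([-1.11932164e-03, -5.63405585e+01,  1.22606792e+00, -1.93450052e+01,
        1.09587883e-02,  1.05136272e-02, -8.84369996e-06]), 'position': array([6.49368101e-01, 4.20091042e-05, 2.30378450e-01]), 'orientation': array([-1.79889837e+02, -5.32641467e-05,  8.99997961e+01]), 'contact_force': array([-0.1938703 ,  0.10253359,  0.03702604]), 'ft_torque': array([-0.0235368 , -0.04475237,  0.02783169]), 'grasp_force': 0.0, 'gripper_width': 0.999516042882035} 0.0187
scene sandal 0.82 [363. 158.  25.  45.] [0.308 0.349 0.054] [0.367 0.486 0.121]
scene sandal 0.71 [419. 165.  24.  46.] [0.416 0.543 0.052] [0.494 0.686 0.122]
scene sandal 0.59 [399. 197.  25.  53.] [0.552 0.373 0.054] [0.628 0.49  0.122]
scene detector 0.77 [177. 270. 165. 131.] [ 0.574 -0.292  0.049] [ 0.735 -0.136  0.092]
scene dial 0.95 [216. 225.  30.  26.
[... 1375 characters left out ...]
4. 111.  95.] [ 0.5   -0.011  0.068] [0.803 0.012 0.152]
side rack 0.23 [410. 160. 107.  82.] [ 0.506 -0.243  0.048] [ 0.719 -0.015  0.149]
side tin 0.66 [326. 141.  24.  39.] [ 0.733 -0.14   0.07 ] [0.9   0.012 0.246]
side jar 0.67 [287. 164.  25.  30.] [0.768 0.011 0.047] [0.889 0.03  0.077]
side jar 0.66 [238. 290.  49.  63.] [0.492 0.403 0.056] [0.635 0.431 0.12 ]
side hammer 0.92 [262. 192.  62.  53.] [0.718 0.125 0.021] [0.908 0.178 0.03 ]
side hammer 0.53 [406. 157. 108.  74.] [ 0.508 -0.243  0.048] [ 0.714 -0.018  0.15 ]
side tape 0.72 [218. 234.  34.  30.] [0.708 0.309 0.024] [0.776 0.348 0.033]
side plate_mark 0.79 [411. 158. 110.  78.] [ 0.507 -0.244  0.048] [ 0.714 -0.134  0.092]
```

```bash
python3 - <<'E'
import cv2
a=cv2.imread("pics/scene0.png")[120:350,80:460]
cv2.imwrite("pics/a.png",cv2.resize(a,None,fx=2.1,fy=2.1,interpolation=cv2.INTER_CUBIC))
b=cv2.imread("pics/side0.png")[100:400,170:490]
cv2.imwrite("pics/b.png",cv2.resize(b,None,fx=2,fy=2,interpolation=cv2.INTER_CUBIC))
E
```

```text
(no output)
```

View pics/a.png

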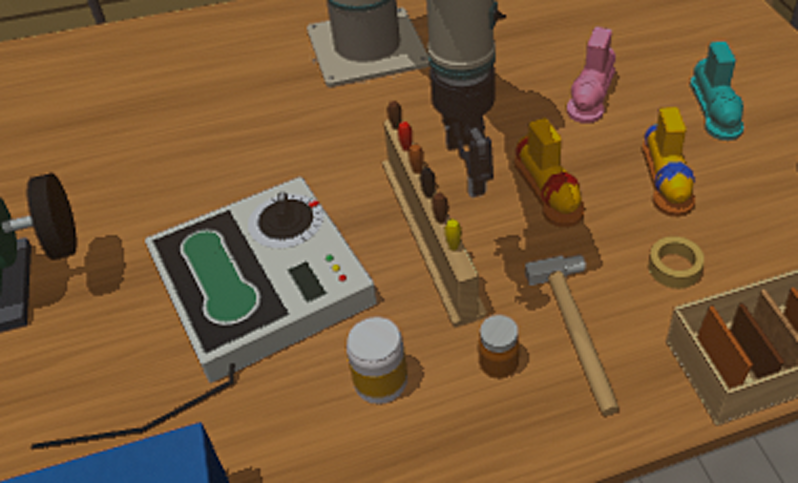

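View pics/b.png

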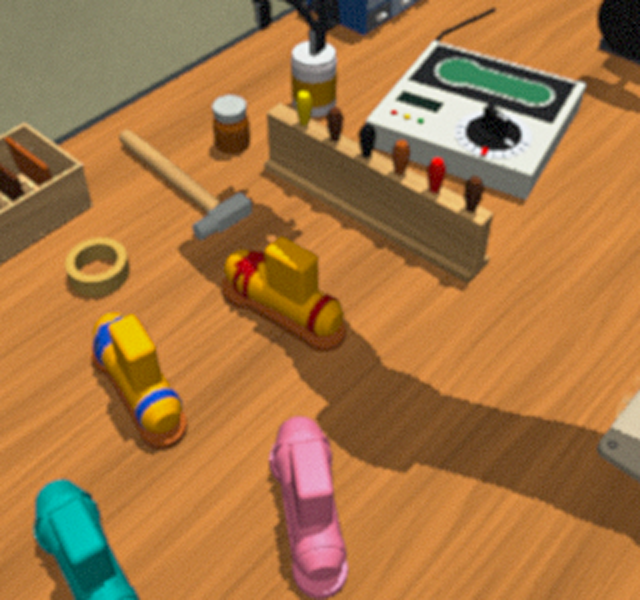

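The scene picture shows the blue sandal at about (399,196) full-frame and the red one at (341,201), with the tack finder at (177,270), its outline's wide end towards the viewer (+x) and the dial at (216,225). The side picture agrees, and the rack stands between the sandals and the tack finder.

```bash
python3 - <<'E'
from h import *
d=np.load("f0.npz",allow_pickle=True)
F={n:d[n].item() for n in("scene","side")}
C={n:cloud(f) for n,f in F.items()}
def both(lo,hi):
    out=[]
    for n in C:
        q=C[n].reshape(-1,3);m=np.all((q>lo)&(q<hi),1);out.append(q[m])
    return out
def rect(q):
    (c,s,a)=cv2.minAreaRect(q[:,:2].astype(np.float32));return np.round(c,4),np.round(s,4),round(a,1)
for nm,lo,hi in(("blue top",[.42,.3,.113],[.66,.46,.13]),("blue all",[.4,.3,.012],[.68,.46,.13]),("red top",[.42,.1,.113],[.66,.3,.13]),("red all",[.4,.1,.012],[.68,.28,.13]),
  ("det top",[.38,-.5,.044],[.76,-.1,.056]),("rack top",[.35,-.12,.09],[.8,.06,.106]),("handles",[.35,-.12,.12],[.8,.06,.156]),("tin",[.7,-.25,.09],[.9,-.09,.11])):
    b=both(lo,hi)
    for n,q in zip(C,b):
        if len(q)>5: print(nm,n,len(q),rect(q),"max",q.max(0).round(3),"min",q.min(0).round(3))
    q=np.vstack(b); print(nm,"both",rect(q))
# colours: green outline, plate
f=F["scene"]
for n,f in F.items():
    hsv=cv2.cvtColor(f["img"],cv2.COLOR_RGB2HSV);w=C[n]
    m=(hsv[...,0]>60)&(hsv[...,0]<90)&(hsv[...,1]>80)&(abs(w[...,2]-.05)<.012)&(w[...,1]<-.1)
    q=w[m];print(n,"green",len(q),rect(q),q.mean(0).round(3))
    m=((hsv[...,0]<6)|(hsv[...,0]>174))&(hsv[...,1]>150)&(hsv[...,2]>120)&(abs(w[...,2]-.055)<.015)&(w[...,1]<-.1)
    print("red px",np.round(np.c_[np.argwhere(m)[:,::-1],w[m]],3).tolist()[:20])
    for col,lo,hi in(("blue",100,130),):
        m=(hsv[...,0]>lo)&(hsv[...,0]<hi)&(hsv[...,1]>120)&(w[...,1]>.25)&(w[...,0]>.4)&(w[...,0]<.68)
        q=w[m];print(n,"bluestrap",len(q),q.mean(0).round(3) if len(q) else 0)
E
```

```text
blue top scene 106 (array([0.5195, 0.3887]), array([0.0336, 0.0628]), 74.9) max [0.552 0.41  0.122] min [0.487 0.368 0.113]
blue top side 316 (array([0.5148, 0.3925]), array([0.0334, 0.0596]), 72.6) max [0.547 0.414 0.12 ] min [0.484 0.37  0.113]
blue top both (array([0.5181, 0.3904]), array([0.0353, 0.0672]), 71.9)
blue all scene 763 (array([0.574 , 0.3753]), array([0.0653, 0.2416]), 71.5) max [0.678 0.413 0.122] min [0.454 0.306 0.012]
blue all side 1600 (array([0.5682, 0.3773]), array([0.0702, 0.2578]), 69.5) max [0.68  0.429 0.12 ] min [0.444 0.301 0.012]
blue all both (array([0.5681, 0.3771]), array([0.0705, 0.2578]), 69.7)
red top scene 113 (array([0.4808, 0.1837]), array([0.0604, 0.033 ]), 0.7) max [0.511 0.2   0.122] min [0.451 0.167 0.113]
red top side 241 (array([0.4725, 0.1877]), array([0.0579, 0.0334]), 3.4) max [0.502 0.206 0.12 ] min [0.444 0.17  0.113]
red top both (array([0.477 , 0.1857]), array([0.0668, 0.038 ]), 3.4)
red all scene 974 (array([0.5558, 0.1741]), array([0.0958, 0.2744]), 76.4) max [0.68  0.222 0.122] min [0.413 0.1   0.012]
red all side 1977 (array([0.
[... 2050 characters left out ...]
253.0, 0.612, -0.177, 0.049], [243.0, 253.0, 0.614, -0.174, 0.05]]
scene bluestrap 91 [0.569 0.369 0.059]
side green 577 (array([ 0.5126, -0.4486]), array([0.5445, 0.1944]), 82.0) [ 0.537 -0.35   0.049]
red px [[366.0, 156.0, 0.604, -0.17, 0.053], [367.0, 156.0, 0.601, -0.171, 0.054], [411.0, 173.0, 0.458, -0.192, 0.053], [412.0, 173.0, 0.456, -0.195, 0.052], [411.0, 174.0, 0.457, -0.192, 0.05], [412.0, 174.0, 0.453, -0.191, 0.053], [413.0, 174.0, 0.451, -0.192, 0.054], [411.0, 175.0, 0.454, -0.188, 0.051], [412.0, 175.0, 0.449, -0.185, 0.055], [413.0, 175.0, 0.45, -0.192, 0.05], [411.0, 176.0, 0.449, -0.18, 0.055], [412.0, 176.0, 0.448, -0.183, 0.054]]
side bluestrap 143 [0.524 0.4   0.058]
```

>>> jog_arm:
  plan: "8.5 -4.2 -2.8 0 0; 8.5 -4.2 -2.8 0 0; 8.5 -4.2 -2.8 0 0; 8.5 -4.2 -2.8 0 0; 8.5 -4.2 -2.8 0 0; 8.5 0 0 0 0; 8.5 0 0 0 0"

```text
t: 1.98
position: [0.5104, -0.2096, 0.2315]
orientation: [179.9, -0.0, 90.0]
contact_force: [-0.0, 0.4, -0.8]
gripper_width: 0.998
grasp_force: 0.0
```

```bash
python3 - <<'E'
from h import *
s=state();print(s["t"],s["position"],s["orientation"])
f=grab_frame("wrist");save(f,"w1.png");np.save("w1.npy",f,allow_pickle=True)
for th in("dial","dial_pointer","rider","detector","plate_mark"):
    for o in outline_of(f,th): print(th,o["score"],np.round(o["extent"]))
R=cv2.Rodrigues(np.array(f["rvec"],float))[0];print("cam",-R.T@np.ravel(f["tvec"]),R[2])
print(proj(f,[[.469,-.230,.09],[.453,-.187,.055],[.532,-.283,.05]]).round())
E
```

```text
1.975 [ 0.51043919 -0.20961008  0.23150117] [ 1.79949774e+02 -3.29317144e-02  8.99885629e+01]
dial 0.76 [282. 202.  78.  75.]
dial_pointer 0.93 [284. 203.  69.  74.]
rider 0.65 [267. 165.  10.   8.]
rider 0.37 [557. 141. 131.  74.]
detector 0.56 [327. 227. 247. 222.]
plate_mark 0.77 [327. 222. 247. 222.]
cam [ 0.51061705 -0.14439767  0.37284344] [ 0.00219056 -0.25816991 -0.96609704]
[[279. 211.]
 [267. 164.]
 [338. 244.]]
```

View pics/w1.png

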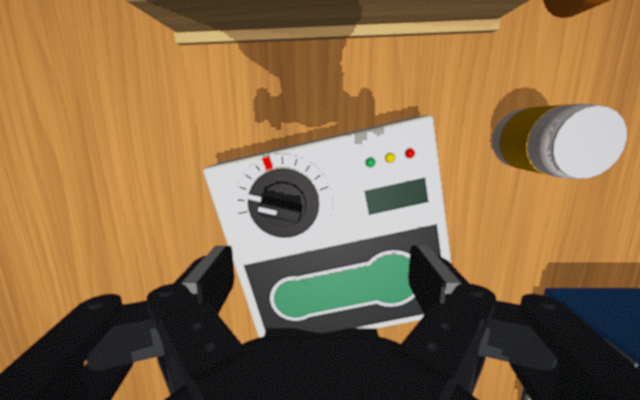

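The wrist view shows the dial at (283,203), its pointer tip at about (250,199), the red marker at (267,163), and the sole outline with its wide end to the right at about (400,275).

```bash
cat >> h.py <<'E'
def onplane(f,uv,z):
    K=f["camera_matrix"];R=cv2.Rodrigues(np.array(f["rvec"],float))[0];t=np.ravel(f["tvec"]).astype(float)
    uv=np.array(uv,float).reshape(-1,2);d=np.c_[(uv-[K[0,2],K[1,2]])/[K[0,0],K[1,1]],np.ones(len(uv))]@R
    c=-R.T@t;return (c+d*((z-c[2])/d[:,2])[:,None])
E
python3 - <<'E'
from h import *
f=np.load("w1.npy",allow_pickle=True).item();im=f["img"]
hsv=cv2.cvtColor(im,cv2.COLOR_RGB2HSV)
sub=np.zeros(im.shape[:2],bool);sub[145:250,200:345]=1
disc=(hsv[...,2]<75)&sub
n,l,s,c=cv2.connectedComponentsWithStats(disc.astype(np.uint8));k=1+s[1:,4].argmax();print("disc",s[k],c[k])
red=((hsv[...,0]<8)|(hsv[...,0]>172))&(hsv[...,1]>140)&sub
r=np.argwhere(red)[:,::-1];print("red",r.mean(0),r.min(0),r.max(0))
w=(hsv[...,1]<50)&(hsv[...,2]>150);w[:190]=0;w[222:]=0;w[:,:240]=0;w[:,283:]=0
n,l,s,c=cv2.connectedComponentsWithStats(w.astype(np.uint8));print("white",s[1:],c[1:])
g=(hsv[...,0]>60)&(hsv[...,0]<90)&(hsv[...,1]>80)&(np.arange(400)[:,None]>240)
G=onplane(f,np.argwhere(g)[:,::-1],.051);print("green",G.mean(0),cv2.minAreaRect(G[:,:2].astype(np.float32)))
print("red mark",onplane(f,r.mean(0),.057))
cor=onplane(f,[[205,170],[433,116]],.05);print("corners",cor,np.linalg.norm(cor[0]-cor[1]),np.degrees(np.arctan2(*(cor[1]-cor[0])[1::-1])))
cv2.imwrite("pics/w1c.png",cv2.resize(im[150:320,200:450,::-1],None,fx=3.2,fy=3.2,interpolation=cv2.INTER_CUBIC))
E
```

```text
disc [ 249  170   69   66 3266] [283.86160441 202.50183711]
red [267.50632911 163.34177215] [263 157] [293 207]
white [[240 190  21  32 367]
 [258 207  19   8  90]] [[246.10626703 205.01089918]
 [266.91111111 210.64444444]]
green [ 0.54336973 -0.35658146  0.051     ] ((0.513272762298584, -0.399778813123703), (0.22794127464294434, 0.8769699931144714), 89.84355163574219)
red mark [[ 0.45378469 -0.18586446  0.057     ]]
corners [[ 0.38292707 -0.19413541  0.05      ]
 [ 0.63016445 -0.13669324  0.05      ]] 0.2538226173799219 13.079824720279568
```

View pics/w1c.png

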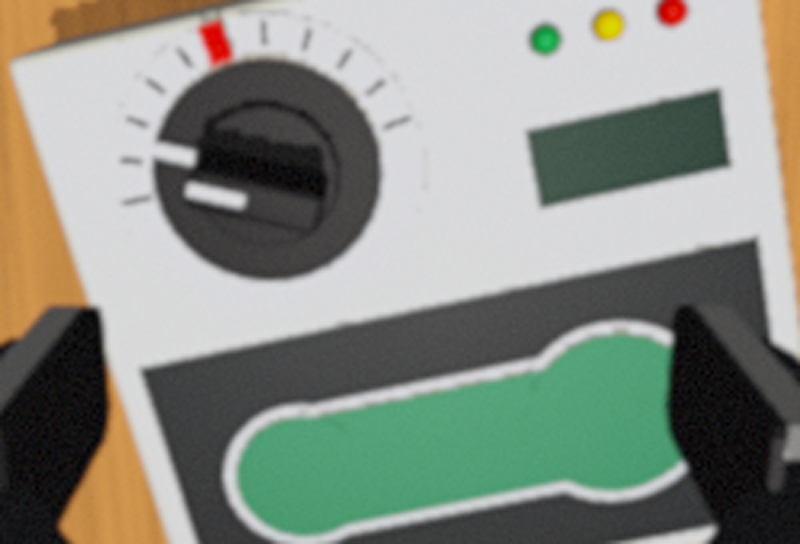

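```bash
python3 - <<'E'
from h import *
f=np.load("w1.npy",allow_pickle=True).item()
c=onplane(f,[283.8,202.5],.056)[0]
p=onplane(f,[[248.4,196.9],[261.6,199.1]],.056)
r=onplane(f,[267.5,163.3],.057)[0]
ang=lambda v:np.degrees(np.arctan2(v[1],v[0]))
print("c",c,"ptr",p,[(ang(q-c),np.linalg.norm(q-c)) for q in p],"rider",ang(r-c),np.linalg.norm(r-c))
b=onplane(f,[[200+185/3.2,150+190/3.2],[200+245/3.2,150+203/3.2]],.0905);print("bar top",b,ang(b[0]-b[1]),"cen")
print("heel edge",onplane(f,[269.4,299.4],.051))
d=np.load("f0.npz",allow_pickle=True)
for n in("scene","side"):
    f=d[n].item();hsv=cv2.cvtColor(f["img"],cv2.COLOR_RGB2HSV)
    m=(hsv[...,0]>60)&(hsv[...,0]<90)&(hsv[...,1]>80)
    k,l,s,_=cv2.connectedComponentsWithStats(m.astype(np.uint8))
    for i in range(1,k):
        if s[i,4]<150: continue
        G=onplane(f,np.argwhere(l==i)[:,::-1],.051)[:,:2]
        if abs(G.mean(0)-[.56,-.35]).max()>.06: continue
        u=np.array([np.cos(np.radians(13.1)),np.sin(np.radians(13.1))]);v=np.array([-u[1],u[0]])
        a=G@u;bb=G@v;print(n,s[i],"along",a.min(),a.max(),"across",bb.min(),bb.max(),"mid",u*(a.min()+a.max())/2+v*(bb.min()+bb.max())/2)
E
```

```text
c [ 0.46978912 -0.22988862  0.056     ] ptr [[ 0.43055211 -0.22339472  0.056     ]
 [ 0.44512672 -0.22593701  0.056     ]] [(np.float64(170.60247577693238), np.float64(0.0397707607507802)), (np.float64(170.8969817686203), np.float64(0.02497697320278352))] rider 109.96469413461118 0.04689762715113844
bar top [[ 0.44789587 -0.22771605  0.0905    ]
 [ 0.46656173 -0.23200189  0.0905    ]] 167.0685442409198 cen
heel edge [[ 0.44705918 -0.35655785  0.051     ]]
scene [168 231  34  42 778] along 0.36336888133675654 0.5406057405565603 across -0.48657153460535235 -0.4228439981706408 mid [ 0.54328489 -0.34043092]
side [390 130  55  22 493] along 0.35966116920475594 0.5359010025959394 across -0.4852743664189415 -0.4230307748655232 mid [ 0.53906229 -0.34084352]
```

>>> jog_arm:
  plan: "8.5 -2.0 -4.1 0 -10; 8.5 0 0 0 -10; 8.5 0 0 0 -10; 8.5 0 0 0 -10; 8.5 0 0 0 -10; 8.5 0 0 0 -10; 8.5 0 0 0 -10; 8.5 0 0 0 -10"

```text
t: 3.28
position: [0.4693, -0.2296, 0.2313]
orientation: [180.0, 0.0, 170.4]
contact_force: [-0.4, 0.4, -0.2]
gripper_width: 0.995
grasp_force: 0.0
```

>>> jog_arm:
  plan: "5 0 0 5 0; 5 0 0 5 0; 5 0 0 2.5 0; 5 0 0 0 0; 5 0 0 0 0"

```text
t: 3.9
position: [0.47, -0.23, 0.1072]
orientation: [-180.0, 0.1, 170.0]
contact_force: [0.4, -0.0, -0.3]
gripper_width: 0.588
grasp_force: 0.0
```

```bash
python3 - <<'E'
from h import *
s=state();print(s["t"],s["position"],s["orientation"],s["qpos"])
f=grab_frame("wrist");save(f,"w2.png")
print(proj(f,[[.4697,-.2299,.09]]))
E
```

```text
3.9 [ 0.47001523 -0.2299581   0.10720603] [-1.79988477e+02  9.47804409e-02  1.70025783e+02] [ 33.13186682  36.80009956 -15.14027678 113.38244005  17.23154809
  31.85416378  86.18920195]
[[320.65711783 238.23799099]]
```

View pics/w2.png

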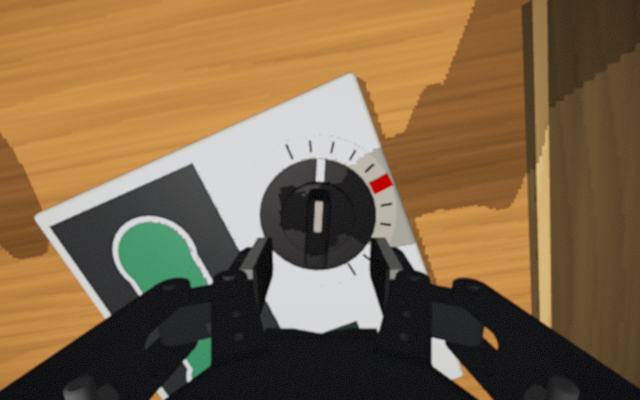

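The pointer and bar stand upright in the wrist view at (320,170)–(318,215), midway between the pads, so the alignment is good. Next I lower and grip.

>>> jog_arm:
  plan: "5 0 0 2.5 0; 5 0 0 1.6 0; 5 0 0 0 0; 0.5 0 0 0 0; 0.5 0 0 0 0; 0.5 0 0 0 0; 0.5 0 0 0 0; 0.5 0 0 0 0"
  force: 40

```text
t: 4.95
position: [0.4697, -0.2322, 0.0664]
orientation: [-179.9, 0.1, 169.9]
contact_force: [-0.7, -6.1, 5.1]
gripper_width: 0.155
grasp_force: 41.4
```

>>> jog_arm:
  plan: "0.5 0 0 0 0; 0.5 0 0 0 10; 0.5 0 0 0 10; 0.5 0 0 0 10; 0.5 0 0 0 10; 0.5 0 0 0 10; 0.5 0 0 0 10; 0.5 0 0 0 0"

```text
t: 5.95
position: [0.4686, -0.2336, 0.0663]
orientation: [-180.0, 0.3, 109.7]
contact_force: [-3.5, -8.1, 6.2]
gripper_width: 0.155
grasp_force: 41.7
```

>>> jog_arm:
  plan: "0.5 0 0 0 0; 0.5 0 0 0 0; 5 0 0 0 0; 5 0 0 0 0; 5 0 0 0 0; 5 0 0 -4 0; 5 0 0 -6 0; 5 0 0 0 0"

```text
t: 6.95
position: [0.472, -0.2308, 0.1693]
orientation: [179.6, 0.3, 110.0]
contact_force: [-0.3, -0.6, 0.9]
gripper_width: 0.59
grasp_force: 0.0
```

```bash
python3 - <<'E'
from h import *
s=state();print(s["t"],s["position"],s["orientation"],s["qpos"])
f=grab_frame("wrist");save(f,"w3.png")
E
```

```text
6.95 [ 0.47195961 -0.23083715  0.16929353] [179.62234484   0.32552023 110.0270427 ] [ 20.87569311  30.52169902   3.13249736 111.05338186  -2.62409272
  37.99337697  45.6575661 ]
```

View pics/w3.png

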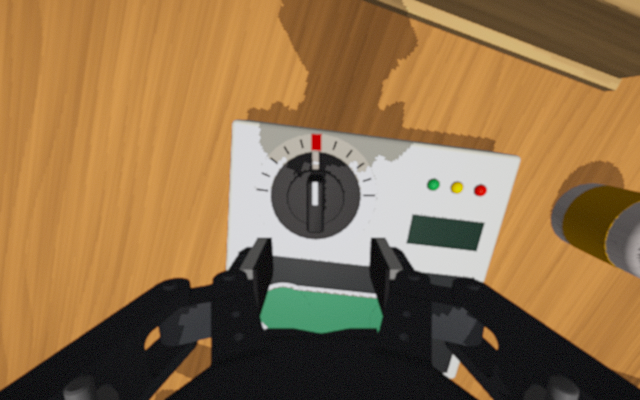

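The dial pointer at (316,160) now lines up with the red marker at (316,142). Next I go over to the blue sandal.

>>> jog_arm:
  plan: "8.5 0 0 -3 -9; 8.5 0 0 -3 -9; 8.5 0 0 -2 -9; 8.5 0 0 0 -9; 8.5 0 0 0 -9; 8.5 0 0 0 -9; 8.5 1.1 5 0 0; 8.5 1.1 5 0 0"

```text
t: 8.0
position: [0.4745, -0.1266, 0.2437]
orientation: [180.0, -0.2, 163.9]
contact_force: [0.6, 1.1, 0.0]
gripper_width: 0.995
grasp_force: 0.0
```

>>> jog_arm:
  plan: "8.5 1.1 5 0 0; 8.5 1.1 5 0 0; 8.5 1.1 5 0 0; 8.5 1.1 5 0 0; 8.5 1.1 5 0 0; 8.5 1.1 5 0 0; 8.5 1.1 5 0 0; 8.5 0 0 0 0"

```text
t: 9.0
position: [0.4959, 0.2354, 0.2437]
orientation: [179.9, -0.2, 164.5]
contact_force: [-0.9, -0.5, -0.3]
gripper_width: 0.992
grasp_force: 0.0
```

```bash
python3 - <<'E'
from h import *
s=state();print(s["t"],s["position"],s["orientation"],s["qpos"])
f=grab_frame("wrist");save(f,"w4.png")
w=cloud(f);q=w.reshape(-1,3);m=np.all((q>[.44,.33,.108])&(q<[.6,.46,.125]),1)
print(m.sum(),cv2.minAreaRect(q[m][:,:2].astype(np.float32)),q[m].mean(0))
for o in outline_of(f,"sandal"): print(o["score"],o["extent"])
E
```

```text
9.0 [0.49590206 0.23539283 0.24368928] [179.89982705  -0.21216777 164.47751543] [-17.51929579  27.48643859 -15.74041176 102.00948999   8.88191967
  51.79882822  37.39107279]
2355 ((0.5174865126609802, 0.3887355923652649), (0.03355959430336952, 0.06041394919157028), 75.0601806640625) [0.51501055 0.38723937 0.11549832]
0.74 [362.1, 26.7, 66.9, 52.1]
0.67 [456.5, 173.7, 100.6, 144.7]
0.6 [580.5, 53.9, 109.6, 107.7]
```

View pics/w4.png

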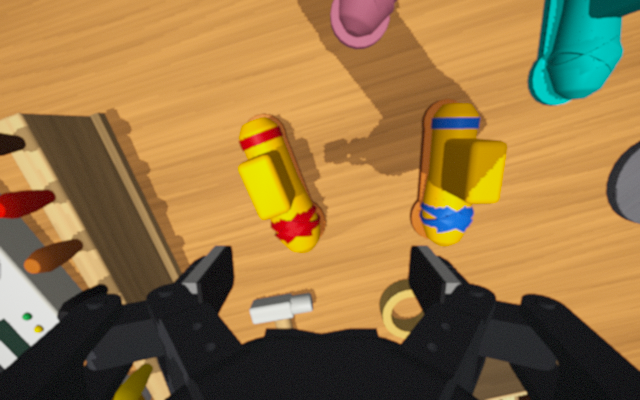

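The blue-strapped sandal is at (455,175) with its toe pointing down in the picture, and the measured block is 34 x 60 mm as specified. Next I line up over it.

>>> jog_arm:
  plan: "8.5 0.7 5.1 0 0; 8.5 0.7 5.1 0 -0.5; 8.5 0.6 5.1 0 0; 8.5 0 0 0 0; 8.5 0 0 4 0; 8.5 0 0 0 0; 8.5 0 0 0 0"

```text
t: 9.98
position: [0.5212, 0.3812, 0.206]
orientation: [-180.0, 0.0, 164.4]
contact_force: [0.9, -0.0, 1.1]
gripper_width: 0.992
grasp_force: 0.0
```

```bash
python3 - <<'E'
from h import *
s=state();print(s["t"],s["position"],s["orientation"])
f=grab_frame("wrist");save(f,"w5.png")
w=cloud(f);q=w.reshape(-1,3);m=np.all((q>[.44,.33,.108])&(q<[.6,.46,.125]),1)
r=cv2.minAreaRect(q[m][:,:2].astype(np.float32));print(m.sum(),r)
th=np.radians(s["orientation"][2]);d=np.array(r[0])-s["position"][:2]
print("tx,ty cm",100*(np.cos(th)*d[0]+np.sin(th)*d[1]),100*(np.sin(th)*d[0]-np.cos(th)*d[1]))
E
```

```text
9.975 [0.5212194  0.38117896 0.20602429] [-1.79986242e+02  2.86337237e-02  1.64388688e+02]
2804 ((0.5167383551597595, 0.38993528485298157), (0.03394942730665207, 0.05872642993927002), 74.1185302734375)
tx,ty cm 0.6672146779995354 0.7227408972023186
```

>>> jog_arm:
  plan: "8.5 0.65 0.75 0 0; 8.5 0 0 5 0; 8.5 0 0 4 0; 8.5 0 0 3.5 0; 8.5 0 0 0.5 0; 8.5 0 0 0 0; 8.5 0 0 0 0"

```text
t: 10.9
position: [0.5171, 0.3926, 0.0774]
orientation: [179.8, 0.1, 164.5]
contact_force: [0.1, 0.7, -0.2]
gripper_width: 0.995
grasp_force: 0.0
```

>>> jog_arm:
  plan: "1 0 0 0 0; 1 0 0 0 0; 1 0 0 0 0; 1 0 0 0 0; 1 0 0 0 0; 1 0 0 0 0; 1 0 0 0 0; 1 0 0 0 0"
  force: 80

```text
t: 11.9
position: [0.5162, 0.3913, 0.0758]
orientation: [-180.0, 0.0, 164.5]
contact_force: [-1.5, -1.0, 5.7]
gripper_width: 0.388
grasp_force: 79.8
```

>>> jog_arm:
  plan: "1 0 0 -1 0; 1 0 0 -2.5 0; 1 0 0 -3.5 0; 1 0 0 -4 0; 1 0 0 -4 0; 1 0 0 -3 0; 1 0 0 -2 0; 1 0 0 0 0"
  force: 100

```text
t: 12.9
position: [0.5165, 0.3921, 0.2766]
orientation: [179.9, 0.1, 164.5]
contact_force: [-0.1, 0.2, -3.7]
gripper_width: 0.381
grasp_force: 99.8
```

```bash
python3 - <<'E'
from h import *
s=state();print(s["t"],s["position"],s["orientation"],s["qpos"].round(),s["contact_force"],s["ft_torque"],s["grasp_force"])
f=grab_frame("side")
w=cloud(f);q=w.reshape(-1,3);m=np.all((q>[.38,.3,.13])&(q<[.68,.5,.35]),1)
hsv=cv2.cvtColor(f["img"],cv2.COLOR_RGB2HSV).reshape(-1,3)
y=m&(hsv[:,1]>120)&(hsv[:,0]>3)&(hsv[:,0]<32)
print(y.sum(),q[y].min(0),q[y].max(0))
# orange sole along heading
u=np.array([np.cos(np.radians(-15.7)),np.sin(np.radians(-15.7))])
a=(q[y][:,:2]-s["position"][:2])@u
for lo in np.arange(-.08,.12,.02):
    k=(a>=lo)&(a<lo+.02)
    if k.sum()>3: print(round(lo+.01,2),k.sum(),np.percentile(q[y][k,2],2).round(4),np.percentile(q[y][k,2],98).round(4))
E
```

```text
12.9 [0.51650604 0.39208752 0.27658585] [1.79862670e+02 7.96025006e-02 1.64501330e+02] [-31.  34. -16.  84.  10.  63.  27.] [-0.14881948  0.21762791 -3.70116179] [ 0.05413899  0.07974064 -0.00292429] 99.7588312625885
1997 [0.44241263 0.34238237 0.19859091] [0.61171462 0.44059553 0.34997406]
-0.07 448 0.2023 0.2561
-0.05 239 0.2067 0.2603
-0.03 622 0.2109 0.3183
-0.01 323 0.2096 0.3484
0.01 198 0.2056 0.3436
0.03 81 0.2021 0.319
0.05 38 0.2002 0.249
0.07 39 0.2018 0.2163
0.09 9 0.2101 0.213
```

>>> jog_arm:
  plan: "1 -0.6 -2 0 0; 1 -1.0 -3.5 0 0; 1 -1.3 -4.5 0 0; 1 -1.3 -4.5 0 0; 1 -1.3 -4.5 0 0; 1 -1.3 -4.5 0 0; 1 -1.3 -4.5 0 0; 1 -1.3 -4.5 0 0"

```text
t: 13.95
position: [0.5183, 0.0498, 0.2742]
orientation: [-179.9, -0.1, 164.4]
contact_force: [0.7, -0.5, -2.8]
gripper_width: 0.387
grasp_force: 100.0
```

>>> jog_arm:
  plan: "1 -1.3 -4.5 0 0; 1 -1.3 -4.5 0 0; 1 -1.3 -4.5 0 0; 1 -1.3 -4.5 0 0; 1 -1.3 -4.5 0 0; 1 -1.3 -4.5 0 0; 1 -1.0 -3.5 0 0; 1 -0.6 -2 0 0"

```text
t: 14.95
position: [0.521, -0.2882, 0.274]
orientation: [-179.9, -0.2, 164.3]
contact_force: [0.2, 0.2, -5.3]
gripper_width: 0.383
grasp_force: 99.9
```

>>> jog_arm:
  plan: "1 0 0 0 -4; 1 0 0 0 -6; 1 0 0 0 -6; 1 0 0 0 -6; 1 0 0 0 -4.5; 1 0 0 0 -2; 1 0 0 0 0; 1 0 0 0 0"

```text
t: 15.95
position: [0.5234, -0.285, 0.2752]
orientation: [180.0, -0.0, -167.0]
contact_force: [-0.1, 0.5, -3.9]
gripper_width: 0.385
grasp_force: 100.0
```

```bash
python3 - <<'E'
from h import *
s=state();print(s["t"],s["position"],s["orientation"],s["qpos"].round(),s["contact_force"],s["grasp_force"])
th=np.radians(s["orientation"][2]);d=np.array([.5235,-.3435])-s["position"][:2]
print("tx,ty cm",100*(np.cos(th)*d[0]+np.sin(th)*d[1]),100*(np.sin(th)*d[0]-np.cos(th)*d[1]))
E
```

```text
15.95 [ 0.52342419 -0.28496491  0.27519631] [ 1.79987349e+02 -1.48560087e-02 -1.67036442e+02] [ 38.  30. -18.  92.  10.  60. 119.] [-0.09296934  0.49987746 -3.89120592] 100.00305891036987
tx,ty cm 1.3057370593437645 -5.706021474071524
```

>>> jog_arm:
  plan: "1 0.65 -2.8 0 0; 1 0.65 -2.9 0 0; 1 0 0 3 0; 1 0 0 3 0; 1 0 0 2 0; 1 0 0 0 0; 1 0 0 0 0; 1 0 0 0 0"

```text
t: 16.95
position: [0.5245, -0.3439, 0.1966]
orientation: [-179.9, 0.1, -167.0]
contact_force: [0.6, -1.2, -4.1]
gripper_width: 0.387
grasp_force: 100.4
```

```bash
python3 - <<'E'
from h import *
s=state();print(s["t"],s["position"],s["orientation"])
u=np.array([np.cos(np.radians(13)),np.sin(np.radians(13))]);v=np.array([-u[1],u[0]])
for n in("scene","side"):
    f=grab_frame(n);save(f,n+"5.png")
    w=cloud(f);q=w.reshape(-1,3);m=np.all((q>[.38,-.5,.08])&(q<[.68,-.22,.26]),1)
    hsv=cv2.cvtColor(f["img"],cv2.COLOR_RGB2HSV).reshape(-1,3)
    y=m&(hsv[:,1]>120)&(hsv[:,0]>3)&(hsv[:,0]<32);a=(q[:,:2]-[.543,-.339])@u;b=(q[:,:2]-[.543,-.339])@v
    print(n,y.sum(),"along",np.percentile(a[y],[.5,99.5]),"across",np.percentile(b[y],[.5,99.5]))
    for lo in np.arange(-.1,.1,.02):
        k=y&(a>=lo)&(a<lo+.02)
        if k.sum()>5: print(round(lo+.01,2),k.sum(),np.percentile(q[k,2],[1,99]).round(4))
    k=y&(q[:,2]>s["position"][2]-.0758+.106)
    if k.sum()>10: print("block",k.sum(),cv2.minAreaRect(q[k][:,:2].astype(np.float32)))
f=cv2.imread("pics/scene5.png")[170:350,80:320];g=cv2.imread("pics/side5.png")[70:250,330:570]
cv2.imwrite("pics/c5.png",cv2.resize(np.vstack([f,g]),None,fx=1.66,fy=1.66,interpolation=cv2.INTER_CUBIC))
E
```

```text
16.95 [ 0.52454595 -0.34391463  0.19660717] [-1.79904767e+02  9.90762582e-02 -1.67003745e+02]
scene 1082 along [-0.06103933  0.09321024] across [-0.04502302  0.10902348]
-0.07 7 [0.1252 0.1309]
-0.05 28 [0.0857 0.2366]
-0.03 83 [0.1214 0.2587]
-0.01 128 [0.1396 0.2566]
0.01 296 [0.1633 0.2392]
0.03 48 [0.1639 0.1859]
0.05 32 [0.1301 0.1834]
0.07 256 [0.1277 0.1831]
0.09 204 [0.1223 0.1768]
block 236 ((0.532642126083374, -0.34455689787864685), (0.0591735877096653, 0.09185885637998581), 38.45144271850586)
side 1404 along [-0.09092111  0.08450507] across [-0.02412475  0.0495222 ]
-0.09 91 [0.1209 0.1759]
-0.07 100 [0.1192 0.1795]
-0.05 253 [0.1194 0.2376]
-0.03 247 [0.1199 0.2502]
-0.01 203 [0.1197 0.2576]
0.01 199 [0.1207 0.2345]
0.03 97 [0.1197 0.184 ]
0.05 75 [0.1203 0.1823]
0.07 118 [0.1215 0.1812]
0.09 21 [0.1216 0.1674]
block 111 ((0.5183277130126953, -0.3364037275314331), (0.09208980202674866, 0.0496380589902401), 64.89212799072266)
```

View pics/c5.png

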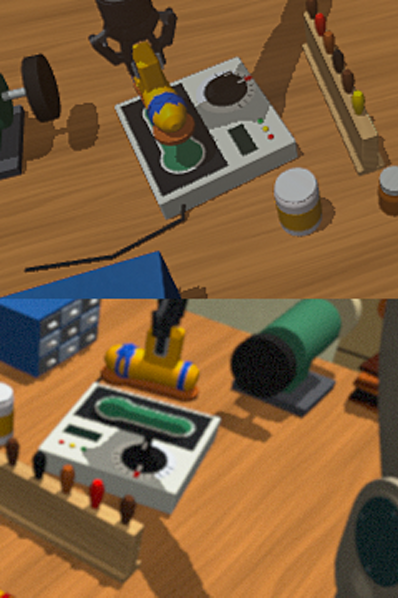

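The sandal is level with its sole at about 0.120 m, toe to the wide end and over the outline, and the dial pointer is still at the red marker. I lower it the last 54 mm.

>>> jog_arm:
  plan: "1 0 0 1.5 0; 1 0 0 1.5 0; 1 0 0 1.2 0; 1 0 0 0.8 0; 1 0 0 0.4 0; 1 0 0 0 0; 1 0 0 0 0; 1 0 0 0 0"

```text
t: 18.05
position: [0.524, -0.3437, 0.1418]
orientation: [-180.0, 0.0, -167.0]
contact_force: [-0.8, -0.1, -4.0]
gripper_width: 0.386
grasp_force: 100.7
```

```bash
python3 - <<'E'
from h import *
s=state();print(s["t"],s["position"],s["orientation"],s["contact_force"],s["grasp_force"])
u=np.array([np.cos(np.radians(13)),np.sin(np.radians(13))]);v=np.array([-u[1],u[0]])
f=grab_frame("side");w=cloud(f);q=w.reshape(-1,3);m=np.all((q>[.38,-.5,.058])&(q<[.68,-.22,.2]),1)
hsv=cv2.cvtColor(f["img"],cv2.COLOR_RGB2HSV).reshape(-1,3)
y=m&(hsv[:,1]>120)&(hsv[:,0]>3)&(hsv[:,0]<32);a=(q[:,:2]-[.543,-.339])@u;b=(q[:,:2]-[.543,-.339])@v
y&=b<.06
print("along",np.percentile(a[y],[.5,99.5]),"across",np.percentile(b[y],[.5,99.5]))
for lo in np.arange(-.1,.1,.02):
    k=y&(a>=lo)&(a<lo+.02)
    if k.sum()>5: print(round(lo+.01,2),k.sum(),np.percentile(q[k,2],[1,99]).round(4),np.percentile(b[k],98).round(4))
E
```

```text
18.05 [ 0.52399992 -0.34370922  0.14176546] [-1.79965491e+02  3.68736205e-02 -1.67005064e+02] [-0.80086802 -0.13245882 -4.02287024] 100.74311256408691
along [-0.09012043  0.08389289] across [-0.02353007  0.04928425]
-0.09 79 [0.0673 0.1192] 0.0229
-0.07 94 [0.0677 0.1253] 0.0298
-0.05 234 [0.0677 0.1829] 0.0273
-0.03 215 [0.068  0.1959] 0.0284
-0.01 185 [0.0667 0.1964] 0.0515
0.01 173 [0.0674 0.1818] 0.031
0.03 84 [0.0659 0.1291] 0.0323
0.05 66 [0.0658 0.1251] 0.0372
0.07 102 [0.069  0.1251] 0.0338
0.09 17 [0.0731 0.1139] 0.0228
```

Everything checks out: the sole is level at about 0.066 m, centred on the outline, with a steady grip and no contact. I hand in the job.

```bash
python3 -c "
from station import *
print(close_job())"
```

```text
the job is handed in; nothing more can be done
None
```

I handed the job in at about 18 s, with the dial at the red marker and the blue sandal held level about 15 mm above the outline, toe to the wide end; I saw no contact with the rack or tack finder, and no verdict was returned.

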